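Clamp a spice jar in the jar vise with its tab to the front

TASK

Turn the spice jar that stands between the jaws of the counter-top jar clamp so that its cap's flip tab points straight out over the front edge, the way the raised arrow on the base points. Then crank the handle clockwise until the moving jaw has pushed the jar against the back stop and grips it firmly, but stop well before the glass is strained. The jar must stay standing on the base with its tab still to the front, and everything else on the counter stays where it is.

Things in the scene. Friction and masses are not known exactly. Their poses are not given: they have to be found in the camera images.
- clamp: jar clamp, a vise fixed to the counter: base plate 150 (x) x 370 (y) x 16 mm, origin under its centre, z up; +x is its front. A grey gear housing (85 x 90 mm, top at z 91) stands at y 70 to 160, the crank on top. The jaw comes out of the housing and moves to -y; the jar stands between it and the back stop at the -y end
- arrow (a point): tip of the raised white arrow on the base plate (35 mm long, 4 mm high) at clamp x 70, y -55; it points to the clamp's front (+x)
- seat_mid (a point): clamp x 0, y -55, on top of the plate: middle of the stop's range. The back stop is an aluminium V, open to +y, top at z 70; it centres the jar on clamp x = 0. It is adjustable and its setting is not reported: the axis of a jar seated in it lies anywhere from 8 mm before to 8 mm beyond this point along y
- crank (a joint): crank angle (rad): grows clockwise seen from above, which closes the jaw, 7 mm per rad. Starts at 0 to 1.9, ends at 13. Friction holds it where it is left. Push needed at the knob: about 6 N running free, 9.5 N when the jaw presses the jar with 30 N, 12 N at 50 N; these are felt while it turns, roughly half when the hand halts
- crank_axis (a point): point on the crank's upright axis (clamp x 0, y 115), 131 mm above the counter, level with the middle of the knob. The crank arm is a flat bar 24 mm wide, its top 113 mm above the counter, reaching 71 mm from the axis
- crank_knob (a point): middle of the crank's knob, an upright black cylinder 26 mm in diameter, 113 to 149 mm above the counter, 60 mm from the axis; it goes round with the crank and is free on all sides above the arm, so closed fingers can push it round. Nothing else on the clamp stands as high
- jaw: the moving jaw's carriage, aluminium, 75 mm wide, top at z 71; origin in the middle of its thickness at counter height, at clamp y = 61 mm - 7 mm per rad of crank angle; axes as the clamp's. It carries the sprung pad
- jaw_face (a point): face of the jaw's dark pad when free (31 mm in front of the carriage origin; pad 75 wide, top at z 70). The pad gives 1 mm per 4 N, 14 mm at most; this point does not move with the give. Pad pressure of 14 to 60 N is a firm grip: pad pushed in 4 to 14 mm, about 1 rad of crank past where the V stops the jar. Over 80 N strains the glass
- jar: spice jar to be clamped, 0.15 to 0.3 kg, origin under its centre, z up, loose on the base plate (16 mm up), its axis 5 to 37 mm short of the seat. Glass 54 mm in diameter, 85 high; white cap 48 mm in diameter, 88 to 112 mm up, fast on the jar: turning it turns the jar. A flip tab sticks out along the jar's +x; it starts 0.5 to 1.4 rad anticlockwise (from above) of the clamp's +x
- jar_tab (a point): outer end of the jar's flip tab: 18 mm wide, 8 mm thick, reaching 47 mm from the jar's axis, 104 mm above its underside
- turntable: grey plastic lazy-Susan, 240 mm in diameter, 34 mm high, fixed, origin under its centre; leave alone
- spice_a: spice jar without tab, 54 x 112 mm, on the turntable, origin under its centre; leave alone
- spice_b: another such jar on the turntable; leave alone
- mixer: teal hand mixer, 170 x 80 x 130 mm, origin under its centre; leave alone
- beater_a: wire beater, 170 mm long, lying; origin where its shaft meets the wires; leave alone
- beater_b: the second beater; leave alone
- bowl: white melamine bowl, 170 mm across, 70 mm high, origin under its centre; leave alone
- mug: white mug, 80 mm across, 90 mm high, origin under its centre; leave alone
Not all that is in view belongs to the job. What is shaped like the jar but orange or yellow is not meant.

How it is judged:
By the outcome, as a careful person would: the job done as asked, in the order asked, and still so for the second after the job is handed in, with the robot touching nothing.
It also fails if it takes over 72 s, if anything falls off the work surface, if the arm or the gripper's body presses on something with over 40 N, if the wrist force passes 120 N, or if a joint passes its speed limit or range.

ROBOT

A 7-joint arm with a two-finger parallel gripper is mounted at the origin on the work surface. World frame = base frame: x ahead of the robot, y to its left, z up, the work surface at z = 0. Lengths are in m, angles in degrees, forces in N, time in s.
With the tool pointing down it reaches from about 0.425 to 0.875 m from the base axis. Payload 4.7 kg.
Tool frame: the origin (TCP) lies on the centre line of the jaws, within the pads' length; the fingertips stand 17 mm ahead of it and the grasp point (between the pads) lies 2 mm behind it; z points along the fingers, x is the direction in which the jaws open and shut, and the axes are right-handed (so a half turn about z gives the same grasp; the last joint's range is limited). The gripper opens to 85 mm and grips with 20 to 120 N. Pads are 22 mm wide; open, the fingers measure 114 mm over their backs; the gripper's body (76 mm by 85 mm) begins 54 mm behind the grasp point. The pads swing forward as they close: fully open they stand 13 mm farther back than shut.
Start: joints at [64.693, 18.392, -4.016, 83.108, 1.295, 78.541, -3.26], TCP at [0.286, -0.584, 0.248] pointing down, gripper open.
Joint ranges: [-163.93, 163.93], [-17.29, 119.83], [-79.2, 71.16], [3.27, 140.29], [-89.18, 269.18], [5.43, 117.66], [-154.24, 154.24]. Speed limits (degrees/s): [147.25, 147.25, 180, 180, 180, 180, 180].

INTERFACE

Orientations are given as a 3x3 rotation matrix whose columns are the frame's x, y, z axes.
In Python, from bench import sense, read_camera, hand_in gives the robot as it stands.
- The arm moves only by the tool servo_tool, never from a script. Its argument "plan" is a list of rows, each a list of 5 numbers: the finger opening in cm, from 0 to 8.54, then the shift along the tool's x, y, z in cm, then the turn about the tool's z in degrees. A call has 1 to 5 rows; each row shifts and turns the commanded pose from where the row before left it, along the tool's axes as they then stand; what a row does not reach is not made up. A row lasts 1/10 s, in which the tool goes at most 50 mm and 8.59 degrees, less where a joint would pass 70% of its speed; a pose out of reach is approached as far as the arm can. A call with a gripper value outside its range is refused whole. The fingers move at their own pace and stop on an object; "newtons" is the grip in N (left out, the last holds). Time passes only in rows, so rows that do not move let the fingers close. It gives the time, the measured TCP pose, the force and the opening at its end, in the units of the state.
- sense(): the state, without advancing time (a new reading comes with each control period).
- read_camera(name): name is "scene" or "top" or "wrist"; returns a dict with "frame" (400x640x3 uint8, blue, green, red), "z_map" (400x640 float32, m along the optical axis (not along the pixel's ray), 0 where there is no reading), "camera_matrix" (3x3 intrinsics, pixels), "eye" and "attitude" of the camera in the world; the wrist camera has in their place "hand_eye" (4x4, takes a point from camera to tool coordinates, whose origin is the TCP and whose axes are the tool frame's). Camera axes: x right, y down, z forward; pixel columns grow to the right and rows downward; lengths in m; the calibration is good to about 2 mm. The wrist camera is an equidistant fisheye: a pixel r from the principal point sees the ray r / f radians off the axis. A picture is of the moment at which its call begins: read the wrist's pose just before it.
- hand_in(): hands the job in, once; it reports no verdict.
The state is a dict: "time_s": time; "joint_positions": joint angles; "qvel": joint speeds; "tau": joint torques, N m; "ee_pos": TCP position; "tool_rot": TCP orientation; "force": force on the tool from outside, world axes, zero at the start; "wrist_torque": the same for the moment, N m; "width": finger opening in m.
Only numpy, scipy, OpenCV 4.12 (cv2) and the standard library are available. Lean on these libraries where they do the work, as an engineer would, in place of code of your own. Each camera call takes 0.05 s, during which the arm holds its last target. There are 200 camera calls.

## Working session

There is one attempt and no reset: what is moved stays moved. The work goes in short steps, Python scripts to look and compute and a tool call to move; the robot and the scene stay as the last step left them, time stands still between calls to the robot, and variables do not carry over. Pictures are saved under pics/ and viewed, on a budget of 10 in all, crops included, one or two more only if the job needs it, and the job is handed in when it is done.

Besides the shell and the picture viewer there is one more tool, called after "Request:" as name(argument=value, ...) on one line, values as JSON. servo_tool: Moves the arm, as the interface text tells. Its arguments: {"type":"object","properties":{"plan":{"type":"array"},"newtons":{"type":"number"}},"required":["plan"]}

```bash
mkdir -p pics
cat > h.py <<'E'
import numpy as np, cv2
from bench import sense, read_camera, hand_in
def world(c):
    K=np.array(c["camera_matrix"]);z=c["z_map"];v,u=np.mgrid[:z.shape[0],:z.shape[1]]
    p=np.stack([(u-K[0,2])/K[0,0]*z,(v-K[1,2])/K[1,1]*z,z],-1)
    w=p@np.array(c["attitude"]).T+np.array(c["eye"]); w[z==0]=np.nan
    return w
E
python3 - <<'E'
from h import *
for n in("scene","top"):
    c=read_camera(n); cv2.imwrite(f"pics/{n}0.png",c["frame"]); np.savez(n,**c)
    print(n,c["eye"],np.array(c["attitude"]).round(3).tolist(),np.array(c["camera_matrix"]).tolist())
s=sense();print({k:np.round(v,3).tolist() for k,v in s.items()})
E
```

```text
scene [1.24045252 0.32661287 1.32693265] [[-0.471, 0.753, -0.46], [0.882, 0.405, -0.241], [0.005, -0.519, -0.855]] [[501.063542049643, 0.0, 325.2423160251301], [0.0, 501.063542049643, 193.26400255833997], [0.0, 0.0, 1.0]]
top [ 0.42935751 -0.03557333  1.43002639] [[-0.001, -0.995, 0.099], [-1.0, 0.0, -0.005], [0.005, -0.099, -0.995]] [[408.43986169383464, 0.0, 316.20488063058497], [0.0, 408.43986169383464, 195.2731922895968], [0.0, 0.0, 1.0]]
{'time_s': 0.1, 'joint_positions': [64.693, 18.437, -4.017, 83.169, 1.294, 78.541, -3.261], 'qvel': [0.102, -0.09, -0.042, -0.155, -0.071, 0.056, -0.026], 'tau': [0.0, -49.488, -0.384, -31.521, 0.013, 0.007, -0.0], 'ee_pos': [0.286, -0.583, 0.247], 'tool_rot': [[0.44, -0.898, -0.001], [-0.898, -0.44, 0.002], [-0.002, 0.0, -1.0]], 'force': [0.219, -0.54, 0.161], 'wrist_torque': [0.02, 0.0, -0.002], 'width': 0.086}
```

View pics/scene0.png

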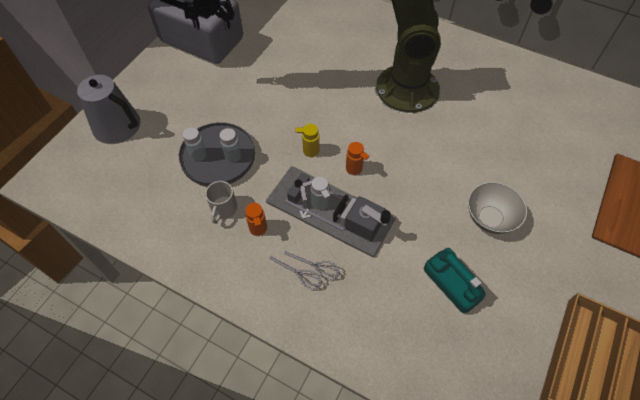

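View pics/top0.png

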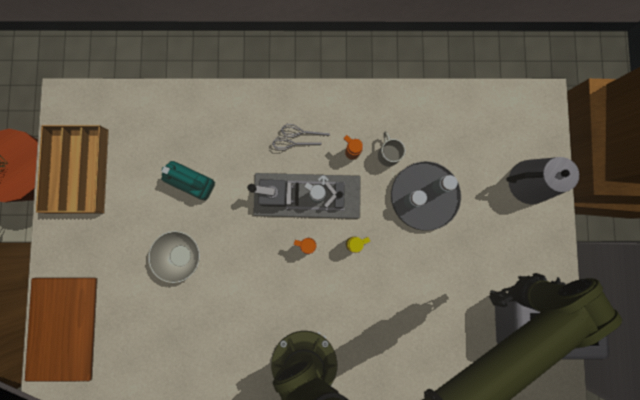

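The scene view shows the clamp mid-counter (270–395, 170–250). In the top view it is at (250–360, 173–218), with the housing and knob on the left (about 257, 188) and the jar at about (317, 190). The arrow and tab point up, near (325, 182). Next I'll enlarge this area and measure.

Run:
```python
from h import *
c=dict(np.load("top.npz")); w=world(c)
cv2.imwrite("pics/t1.png",cv2.resize(c["frame"][160:230,240:370],None,fx=6,fy=6,interpolation=cv2.INTER_CUBIC))
np.set_printoptions(linewidth=250,suppress=True)
print("heights mm rows165-225, cols 244-366 step2")
print((w[165:226:2,244:366:2,2]*1000).round())
for n in("top","scene"):
    c=dict(np.load(n+".npz")); w=world(c).reshape(-1,3)
    m=(abs(w[:,2]-.016)<.005)&(abs(w[:,0]-.49)<.14)&(abs(w[:,1])<.22)
    p=w[m]; print(n,len(p),cv2.minAreaRect((p[:,:2]*1000).astype(np.float32)), np.median(p[:,2]))
    for lo,hi,nm in((.140,.155,"knob"),(.124,.131,"cap"),(.116,.1235,"tab?"),(.108,.118,"arm")):
        m=(w[:,2]>lo)&(w[:,2]<hi)&(abs(w[:,0]-.49)<.14)&(abs(w[:,1])<.22)
        p=w[m]
        if len(p): print(n,nm,len(p),np.median(p,0).round(4),p.min(0).round(3),p.max(0).round(3))
```

```text
heights mm rows165-225, cols 244-366 step2
[[ 1. -0.  2. ...  3. -2.  0.]
 [ 0.  3.  2. ... -4.  0. -6.]
 [ 1.  0. -0. ...  3. -1.  1.]
 ...
 [-2.  0. -1. ...  1. -2. -6.]
 [-0.  2.  1. ... -7.  1.  1.]
 [-1.  3. -1. ...  4. -1. -1.]]
top 2098 ((512.2757568359375, -10.262786865234375), (370.1553039550781, 232.95700073242188), 89.82794952392578) 0.0163009434265331
top knob 54 [0.5833 0.1634 0.149 ] [0.57  0.151 0.141] [0.594 0.175 0.154]
top cap 162 [ 0.5733 -0.0443  0.1276] [ 0.547 -0.07   0.124] [0.599 0.164 0.131]
top tab? 61 [ 0.5712 -0.0091  0.1184] [ 0.382 -0.188  0.116] [0.593 0.155 0.123]
top arm 500 [ 0.4103 -0.0186  0.1121] [ 0.376 -0.212  0.108] [0.591 0.159 0.118]
scene 1787 ((512.0645751953125, -4.36163330078125), (235.74844360351562, 369.81268310546875), 0.018507985398173332) 0.014962371139881192
scene knob 70 [0.5884 0.1695 0.1471] [0.572 0.156 0.14 ] [0.598 0.181 0.153]
scene cap 157 [ 0.5781 -0.0364  0.1268] [ 0.55  -0.064  0.124] [0.607 0.18  0.131]
scene tab? 108 [ 0.5884 -0.0241  0.1212] [ 0.396 -0.06   0.116] [0.606 0.181 0.123]
scene arm 419 [ 0.4188 -0.0073  0.1111] [ 0.381 -0.209  0.108] [0.6   0.181 0.118]
```

View pics/t1.png

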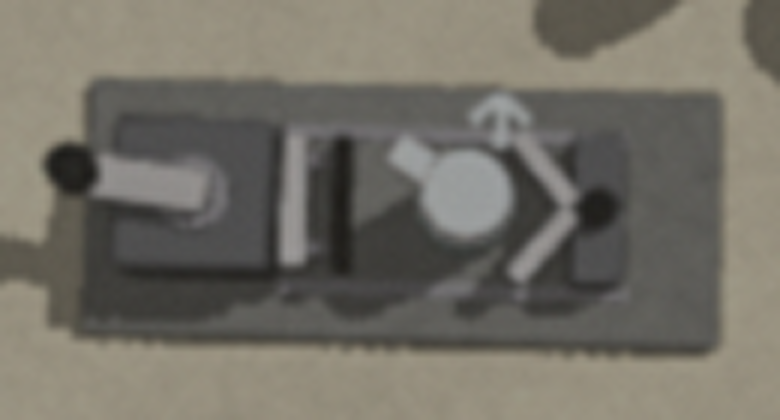

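The crop shows the following (crop pixels):
- The jar cap is at (465, 193) and its tab at (398, 152), about 58° anticlockwise of front.
- The arrow is at (500, 100), pointing up (world +x).
- The knob is at (70, 168), and the crank's hub is at about (205, 190).

The two fixed cameras disagree by about 6 mm, so I'll move over the clamp and measure with the wrist camera.

Request:
servo_tool(plan=[[8.5,-3,-3.9,-0.4,0],[8.5,-3,-3.9,-0.4,0],[8.5,-3,-3.9,-0.4,0],[8.5,-3,-3.9,-0.4,0],[8.5,-3,-3.9,-0.4,0]])

```text
time_s: 0.6
ee_pos: [0.3956, -0.3611, 0.2681]
tool_rot: [[0.44, -0.898, -0.0], [-0.898, -0.44, 0.0], [-0.0, 0.0, -1.0]]
force: [1.4, -0.0, 0.6]
width: 0.0847
```

Request:
servo_tool(plan=[[8.5,-3,-3.9,-0.4,0],[8.5,-3,-3.9,-0.4,0],[8.5,-3,-3.9,-0.4,0],[8.5,-3,-3.9,-0.4,0],[8.5,-3,-3.9,-0.4,0]])

```text
time_s: 1.1
ee_pos: [0.5045, -0.1407, 0.2883]
tool_rot: [[0.44, -0.898, -0.0], [-0.898, -0.44, -0.0], [0.0, 0.0, -1.0]]
force: [0.1, -0.9, 0.4]
width: 0.085
```

Request:
servo_tool(plan=[[8.5,-3,-3.9,-0.4,0],[8.5,-3,-3.9,-0.4,0],[8.5,-3,-3.9,-0.4,-8],[8.5,0,0,0,-8],[8.5,0,0,0,-8]])

```text
time_s: 1.6
ee_pos: [0.5698, -0.0077, 0.2998]
tool_rot: [[0.774, -0.633, -0.001], [-0.633, -0.774, 0.001], [-0.001, -0.0, -1.0]]
force: [0.3, -0.5, 0.1]
width: 0.0847
```

Request:
servo_tool(plan=[[8.5,0,0,0,-8],[8.5,0,0,0,0],[8.5,0,0,0,0]])

```text
time_s: 1.9
ee_pos: [0.5695, -0.0104, 0.2999]
tool_rot: [[0.847, -0.531, -0.001], [-0.531, -0.847, 0.0], [-0.001, 0.0, -1.0]]
force: [-0.1, 1.1, 0.4]
width: 0.085
```

```bash
cat >> h.py <<'E'
def wrist():
    s=sense(); c=read_camera("wrist"); K=np.array(c["camera_matrix"]);z=c["z_map"]
    v,u=np.mgrid[:z.shape[0],:z.shape[1]]; a=(u-K[0,2])/K[0,0]; b=(v-K[1,2])/K[1,1]
    t=np.hypot(a,b)+1e-9; tt=np.tan(np.minimum(t,1.4))/t
    p=np.stack([a*tt*z,b*tt*z,z],-1); H=np.array(c["hand_eye"])
    T=p@H[:3,:3].T+H[:3,3]; w=T@np.array(s["tool_rot"]).T+np.array(s["ee_pos"]); w[z==0]=np.nan
    return s,c,w
E
python3 - <<'E'
from h import *
s,c,w=wrist(); cv2.imwrite("pics/w1.png",c["frame"]); np.savez("w1",w=w,f=c["frame"])
print(np.round(s["ee_pos"],4),np.round(s["tool_rot"],3).tolist(),np.round(s["joint_positions"],1),s["time_s"])
print(np.array(c["hand_eye"]).round(3).tolist())
E
```

```text
[ 0.5695 -0.0104  0.2999] [[0.847, -0.531, -0.001], [-0.531, -0.847, 0.0], [-0.001, 0.0, -1.0]] [ 29.2   9.9 -34.9  89.3   5.7  82.6 -38.1] 1.9
[[1.0, -0.0, 0.001, -0.0], [-0.0, 0.959, 0.284, -0.073], [-0.001, -0.284, 0.959, -0.125], [0.0, 0.0, 0.0, 1.0]]
```

View pics/w1.png

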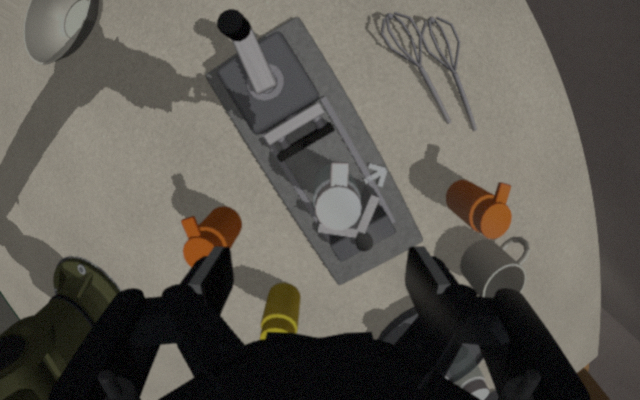

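The wrist view shows the cap at (338, 208), the tab at (339, 173), the arrow tip at (384, 176), the knob at (234, 25), the hub at (266, 80), and plate corners near (340, 283), (425, 245) and (297, 17).

Run:
```python
from h import *
d=np.load("w1.npz"); w=d["w"]; f=d["f"].astype(int)
v,u=np.mgrid[:400,:640]
def reg(a,b,r): return (u-a)**2+(v-b)**2<r*r
def show(n,m):
    p=w[m]; p=p[~np.isnan(p[:,0])]; 
    if len(p): print(n,len(p),np.median(p,0).round(4),p.min(0).round(3),p.max(0).round(3))
    return p
z=w[...,2]; br=f.sum(-1)
cap=show("cap",reg(338,208,45)&(z>.124)&(z<.135))
(cx,cy),r=cv2.minEnclosingCircle((cap[:,:2]*1000).astype(np.float32)); print("cap circ",cx,cy,r, cap[:,:2].mean(0))
tab=show("tab",reg(339,175,15)&(z>.110)&(z<.128)&(br>330))
k=show("knob",reg(234,25,22)&(z>.143)&(z<.156)); print("knobcirc",cv2.minEnclosingCircle((k[:,:2]*1000).astype(np.float32)))
arm=show("arm",reg(255,65,40)&(z>.106)&(z<.119)); print(cv2.minAreaRect((arm[:,:2]*1000).astype(np.float32)))
ho=show("housing",reg(266,80,70)&(z>.085)&(z<.097)); print(cv2.minAreaRect((ho[:,:2]*1000).astype(np.float32)))
pl=(z>.010)&(z<.022)&(v<300)&(u>180)&(u<440)&(br<330)
n,l,st,_=cv2.connectedComponentsWithStats(pl.astype(np.uint8)); i=1+st[1:,4].argmax(); p=show("plate",l==i); print(cv2.minAreaRect((p[:,:2]*1000).astype(np.float32)))
ar=show("arrow",reg(378,176,14)&(br>430)&(z<.04))
for q in((338,208),(339,164),(339,175),(384,176),(234,25),(266,80),(340,283),(424,246),(297,17),(209,75)): print(q,w[q[1]-1:q[1]+2,q[0]-1:q[0]+2].reshape(-1,3).mean(0).round(4),br[q[1],q[0]])
```

```text
cap 1741 [ 0.5732 -0.0421  0.1276] [ 0.547 -0.068  0.124] [ 0.602 -0.004  0.13 ]
cap circ 577.7301635742188 -35.43084716796875 34.26634216308594 [ 0.57300606 -0.04171626]
tab 421 [ 0.5899 -0.0163  0.1237] [ 0.577 -0.031  0.115] [ 0.603 -0.003  0.128]
knob 561 [0.5844 0.164  0.1486] [0.571 0.152 0.143] [0.597 0.178 0.151]
knobcirc ((584.0732421875, 165.31224060058594), 13.010350227355957)
arm 1392 [0.5787 0.1257 0.1125] [0.563 0.094 0.106] [0.596 0.163 0.119]
((578.7962646484375, 129.27439880371094), (68.89781951904297, 24.98228645324707), 81.76609802246094)
housing 4867 [0.578  0.0966 0.0906] [0.532 0.06  0.085] [0.619 0.152 0.097]
((575.2138061523438, 105.95332336425781), (90.7590560913086, 85.05049133300781), 88.60467529296875)
plate 13300 [ 0.5881 -0.0092  0.0157] [ 0.493 -0.194  0.01 ] [0.652 0.179 0.022]
((571.721435546875, -7.7366790771484375), (369.3594665527344, 151.0181884765625), 88.3970718383789)
arrow 152 [ 0.631  -0.0654  0.0198] [ 0.615 -0.081  0.018] [ 0.64  -0.049  0.022]
(338, 208) [ 0.5715 -0.0441  0.1272] 451
(339, 164) [ 0.5956 -0.0065  0.1235] 442
(339, 175) [ 0.5899 -0.016   0.1238] 464
(384, 176) [ 0.6353 -0.073   0.0189] 448
(234, 25) [0.5856 0.1592 0.1486] 49
(266, 80) [0.5789 0.1037 0.1129] 426
(340, 283) [ 0.4975 -0.1874  0.0154] 279
(424, 246) [ 0.6322 -0.1504  0.1003] 333
(297, 17) [0.6503 0.1729 0.0099] 304
(209, 75) [0.5091 0.1725 0.0155] 258
```

Measured, and consistent with the given sizes:
- **Clamp:** centre (0.5717, -0.0077), yaw -1.6°. The predicted arrow tip and housing match within 1–2 mm.
- **Crank axis:** (0.575, 0.107), with the knob at 81°.
- **Jar:** axis (0.5715, -0.044), tab at 57° in world, so it needs about 58.6° clockwise.

Next I'll grip the cap, with the jaws across the tab direction.

Request:
servo_tool(plan=[[8.5,1.0,1.4,2,0],[8.5,0.95,1.34,2,0.9],[8.5,0,0,4,0],[8.5,0,0,4,0],[8.5,0,0,4,0]], newtons=25)

```text
time_s: 2.45
ee_pos: [0.5717, -0.0444, 0.1391]
tool_rot: [[0.839, -0.544, 0.001], [-0.544, -0.839, -0.0], [0.001, -0.0, -1.0]]
force: [0.6, -0.0, 0.1]
width: 0.0849
```

Request:
servo_tool(plan=[[8.5,0,0,2.0,0],[8.5,0,0,0.8,0],[8.5,0,0,0,0],[8.5,0,0,0,0]])

```text
time_s: 2.85
ee_pos: [0.5728, -0.0439, 0.1137]
tool_rot: [[0.84, -0.542, 0.002], [-0.542, -0.84, -0.0], [0.002, -0.001, -1.0]]
force: [-0.1, -0.3, 0.5]
width: 0.0848
```

Request:
servo_tool(plan=[[6.0,0,0,0,0],[5.4,0,0,0,0],[5.0,0,0,0,0],[4.6,0,0,0,0],[4.4,0,0,0,0]])

```text
time_s: 3.35
ee_pos: [0.5732, -0.044, 0.1143]
tool_rot: [[0.841, -0.542, 0.004], [-0.542, -0.841, -0.001], [0.004, -0.001, -1.0]]
force: [-0.5, 0.2, 6.9]
width: 0.0502
```

Request:
servo_tool(plan=[[4.2,0,0,0,0],[4.2,0,0,0,0],[4.2,0,0,0,0]])

```text
time_s: 3.65
ee_pos: [0.5732, -0.044, 0.1143]
tool_rot: [[0.841, -0.542, 0.004], [-0.542, -0.841, -0.001], [0.004, -0.001, -1.0]]
force: [-0.2, 0.1, 5.2]
width: 0.0499
```

The width is 50 mm with 5–7 N upward, so the tips probably sit on the glass shoulder. I'll open, rise 6 mm and regrip on the cap alone.

Request:
servo_tool(plan=[[6.5,0,0,0,0],[6.5,0,0,0,0],[6.5,0,0,-0.3,0],[6.5,0,0,-0.4,0],[6.0,0,0,0,0]])

```text
time_s: 4.15
ee_pos: [0.5722, -0.0439, 0.1199]
tool_rot: [[0.841, -0.542, 0.001], [-0.542, -0.841, -0.0], [0.001, -0.0, -1.0]]
force: [-0.5, -0.1, 0.2]
width: 0.0598
```

Request:
servo_tool(plan=[[5.4,0,0,0,0],[5.0,0,0,0,0],[4.6,0,0,0,0],[4.2,0,0,0,0],[4.2,0,0,0,0]])

```text
time_s: 4.65
ee_pos: [0.5717, -0.0438, 0.1194]
tool_rot: [[0.841, -0.541, -0.0], [-0.541, -0.841, -0.0], [-0.0, 0.0, -1.0]]
force: [-0.7, 0.6, 1.2]
width: 0.0473
```

Request:
servo_tool(plan=[[4.2,0,0,0,0],[4.2,0,0,0,0]])

```text
time_s: 4.85
ee_pos: [0.5717, -0.0438, 0.1193]
tool_rot: [[0.841, -0.541, -0.0], [-0.541, -0.841, 0.0], [-0.0, 0.0, -1.0]]
force: [-0.2, 0.3, 2.3]
width: 0.0471
```

Request:
servo_tool(plan=[[4.2,0,0,0,4],[4.2,0,0,0,7],[4.2,0,0,0,8],[4.2,0,0,0,8],[4.2,0,0,0,8]])

```text
time_s: 5.35
ee_pos: [0.5722, -0.0443, 0.1193]
tool_rot: [[0.373, -0.928, 0.001], [-0.928, -0.373, -0.001], [0.001, -0.001, -1.0]]
force: [0.1, -0.1, 0.7]
width: 0.047
```

Request:
servo_tool(plan=[[4.2,0,0,0,8],[4.2,0,0,0,7],[4.2,0,0,0,5],[4.2,0,0,0,3.6],[4.2,0,0,0,0]])

```text
time_s: 5.85
ee_pos: [0.572, -0.0442, 0.1193]
tool_rot: [[-0.024, -1.0, 0.0], [-1.0, 0.024, -0.001], [0.001, -0.001, -1.0]]
force: [0.8, -0.5, 1.4]
width: 0.0472
```

Request:
servo_tool(plan=[[4.2,0,0,0,0],[5.0,0,0,0,0],[5.6,0,0,0,0],[6.0,0,0,0,0],[6.0,0,0,0,0]])

```text
time_s: 6.35
ee_pos: [0.5717, -0.0438, 0.1192]
tool_rot: [[-0.024, -1.0, -0.0], [-1.0, 0.024, 0.0], [-0.0, 0.0, -1.0]]
force: [-0.2, -0.3, 0.3]
width: 0.0601
```

Request:
servo_tool(plan=[[6.0,0,0,-1,0],[6.0,0,0,-4,0],[6.0,0,0,-5,0],[6.0,0,0,-5,0],[6.0,0,0,0,0]])

```text
time_s: 6.85
ee_pos: [0.5756, -0.0435, 0.2785]
tool_rot: [[-0.024, -1.0, 0.015], [-1.0, 0.024, -0.002], [0.001, -0.015, -1.0]]
force: [0.8, 0.3, -0.1]
width: 0.0603
```

Request:
servo_tool(plan=[[6.0,0,3,0,0],[6.0,0,0,0,0],[6.0,0,0,0,0]])

```text
time_s: 7.15
ee_pos: [0.5416, -0.0432, 0.2698]
tool_rot: [[-0.024, -1.0, 0.001], [-1.0, 0.024, -0.001], [0.001, -0.001, -1.0]]
force: [-0.6, 0.4, 0.7]
width: 0.06
```

```bash
cat > m.py <<'E'
from h import *
import sys
A=np.array([.575,.107]);C=np.array([.5717,-.0077]);ya=np.radians(-1.6);R=np.array([[np.cos(ya),-np.sin(ya)],[np.sin(ya),np.cos(ya)]])
def meas(name=None):
    s,c,w=wrist(); f=c["frame"].astype(int)
    if name: cv2.imwrite(name,c["frame"])
    np.savez("wl",w=w,f=f)
    cl=np.full(w.shape,np.nan); cl[...,:2]=(w[...,:2]-C)@R; cl[...,2]=w[...,2]
    x,y,z=np.moveaxis(cl*1000,-1,0)
    def sel(m): p=cl[m]*1000; return p[~np.isnan(p).any(1)]
    white=(f.min(-1)>115)
    top=sel((z>124.5)&(z<134)&(y<30)&(abs(x)<70)&(y>-110)&white)
    if len(top)>50:
        hi=top[np.hypot(*(top[:,:2]-np.median(top[:,:2],0)).T)<27,:2]
        from scipy.optimize import least_squares
        # circle by back half (away from tab)
        q=hi; lo=[np.percentile(q[:,0],0.5)+24,(np.percentile(q[:,1],.5)+np.percentile(q[:,1],99.5))/2]
        print("cap centre clamp mm",np.round(lo,1),"median",np.median(q,0).round(1),len(q))
        ctr=np.array(lo)
        t=sel((z>112)&(z<130)&(np.hypot(x-ctr[0],y-ctr[1])>29)&(np.hypot(x-ctr[0],y-ctr[1])<52)&white)
        if len(t): d=t[:,:2].mean(0)-ctr; print("tab",len(t),"rad max",np.hypot(*(t[:,:2]-ctr).T).max().round(1),"angle from clamp +x deg",np.degrees(np.arctan2(d[1],d[0])).round(1))
    k=sel((z>142)&(z<155)&(y>30)&(y<220)&(abs(x)<110)&(f.max(-1)<110))
    if len(k)>20: kc=cv2.minEnclosingCircle(k[:,:2].astype(np.float32)); d=np.array(kc[0])-[0,115]; print("knob",np.round(kc[0],1),round(kc[1],1),"rad",np.hypot(*d).round(1),"ang from +y, cw deg",np.degrees(np.arctan2(d[0],d[1])).round(1))
    j=sel((z>66)&(z<76)&(abs(x)<25)&(y<68)&(y>-60))
    if len(j): h,e=np.histogram(j[:,1],bins=np.arange(-60,70,3)); print("jaw-top y hist",[(int(a),int(b)) for a,b in zip(e,h) if b>5])
    st=sel((z>76)&(z<112)&(abs(x)<25)&(y<-85)&(y>-140))
    if len(st): print("stop knob",np.median(st,0).round(1),st.max(0).round(1))
    print(np.round(s["ee_pos"],4),np.round(s["tool_rot"],3)[:2,:2].tolist(),"j",np.round(s["joint_positions"],1),s["time_s"])
E
python3 -c "from m import *; meas('pics/w2.png')"
```

```text
cap centre clamp mm [  2. -36.] median [  0.8 -36. ] 2234
tab 380 rad max 45.5 angle from clamp +x deg -0.4
knob [  7.6 173.1] 13.5 rad 58.6 ang from +y, cw deg 7.5
jaw-top y hist [(27, 114), (30, 123), (33, 125), (36, 79), (51, 126), (54, 122), (57, 119), (60, 119), (63, 93), (66, 7)]
[ 0.5416 -0.0432  0.2698] [[-0.024, -1.0], [-1.0, 0.024]] j [ 24.8   6.1 -24.8  95.9   2.6  78.5 -91.7] 7.15
```

View pics/w2.png

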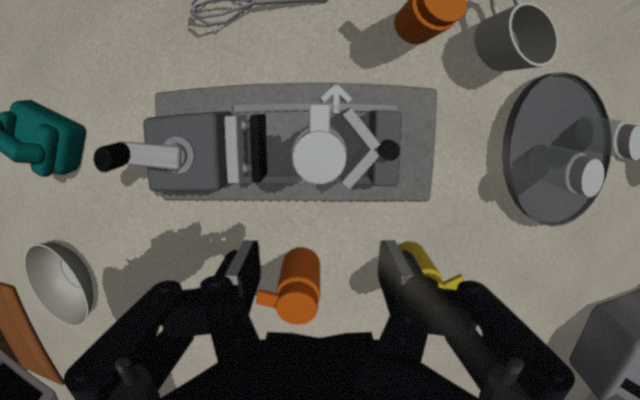

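The tab is now about 0° from the clamp's front, at (320, 115) in line with the arrow at (335, 92). The jar is at clamp (1, -36) mm and everything else is undisturbed. The jaw edges give a starting angle θ0 of about 0.35 rad. I'll estimate the V's seat from the depth map and move over the knob meanwhile. The fingers will straddle the knob loosely and turn with the crank.

Run:
```python
from m import *
d=np.load("wl.npz");w=d["w"];f=d["f"]
cl=(w[...,:2]-C)@R*1000; z=w[...,2]*1000; x,y=cl[...,0],cl[...,1]
m=(z>64)&(z<76)&(y<-45)&(y>-130)&(abs(x)<50)
p=np.stack([x[m],y[m]],1)
for a in range(-40,44,4):
    q=p[abs(p[:,0]-a)<2]
    if len(q)>3: print(a,len(q),np.percentile(q[:,1],[2,50,98]).round(1))
```

```text
-40 21 [-73.6 -69.  -64.9]
-36 54 [-75.4 -67.7 -60.2]
-32 57 [-78.2 -69.9 -61.6]
-28 55 [-81.8 -74.  -65.8]
-24 58 [-85.6 -77.1 -69.6]
-20 52 [-87.9 -79.7 -72.7]
-16 59 [-92.1 -84.4 -76.3]
-12 64 [-111.9  -87.5  -79.2]
-8 98 [-118.6  -97.5  -83.1]
-4 123 [-120.9 -104.1  -86.4]
0 102 [-121.5 -107.2  -90.4]
4 106 [-121.4 -104.6  -87.1]
8 119 [-119.2 -102.7  -85.2]
12 80 [-113.4  -91.1  -80.9]
16 58 [-93.2 -85.2 -77.5]
20 51 [-89.8 -80.3 -73.7]
24 56 [-86.6 -79.1 -68.6]
28 54 [-83.1 -75.8 -67.7]
32 60 [-79.9 -71.6 -63.6]
36 55 [-75.5 -68.3 -61.2]
40 37 [-81.6 -68.3 -62.7]
```

Request:
servo_tool(plan=[[6,-4.2,-0.76,0,0],[6,-4.2,-0.76,0,0],[5,-4.2,-0.76,0,0],[4,-4.2,-0.76,0,0],[4,-4.2,-0.76,0,0]])

```text
time_s: 7.7
ee_pos: [0.5857, 0.1676, 0.2691]
tool_rot: [[-0.025, -1.0, 0.0], [-1.0, 0.025, 0.001], [-0.001, -0.0, -1.0]]
force: [-0.2, 0.5, -0.8]
width: 0.0397
```

Request:
servo_tool(plan=[[4,0,0,0,-8.5],[4,0,0,0,-8.5],[4,0,0,0,-8.5],[4,0,0,0,-8.5],[4,0,0,0,-8.5]])

```text
time_s: 8.2
ee_pos: [0.5854, 0.1661, 0.2689]
tool_rot: [[0.662, -0.749, -0.0], [-0.749, -0.662, 0.001], [-0.001, -0.0, -1.0]]
force: [-0.0, -0.3, -0.9]
width: 0.0402
```

Request:
servo_tool(plan=[[4,0,0,0,-8.5],[4,0,0,0,-8.5],[4,0,0,0,-8.5],[4,0,0,0,-8.5],[4,0,0,0,-8.5]])

```text
time_s: 8.7
ee_pos: [0.5854, 0.166, 0.269]
tool_rot: [[0.994, -0.105, -0.0], [-0.105, -0.994, 0.001], [-0.0, -0.001, -1.0]]
force: [-0.3, -0.0, 0.7]
width: 0.04
```

Request:
servo_tool(plan=[[4,0,0,0,-8.5],[4,0,0,0,-8.5],[4,0,0,0,-8.5],[4,0,0,0,-8.5],[4,0,0,0,-8.5]])

```text
time_s: 9.2
ee_pos: [0.5855, 0.166, 0.2691]
tool_rot: [[0.804, 0.594, -0.0], [0.594, -0.804, 0.001], [0.0, -0.001, -1.0]]
force: [0.3, -0.1, -0.3]
width: 0.0399
```

Request:
servo_tool(plan=[[4,0,0,0,-8.5],[4,0,0,0,-8.5],[4,0,0,0,-8.5],[4,0,0,0,-8.5],[4,0,0,0,-8.5]])

```text
time_s: 9.7
ee_pos: [0.5855, 0.1659, 0.2691]
tool_rot: [[0.192, 0.981, -0.0], [0.981, -0.192, 0.001], [0.001, -0.0, -1.0]]
force: [-0.5, -0.3, -0.2]
width: 0.0404
```

Request:
servo_tool(plan=[[4,0,0,0,-8.5],[4,0,0,0,-8.5],[4,0,0,0,-8.5],[4,0,0,0,-8.5],[4,0,0,0,-8.5]])

```text
time_s: 10.2
ee_pos: [0.5855, 0.1659, 0.2692]
tool_rot: [[-0.521, 0.853, -0.0], [0.853, 0.521, 0.001], [0.001, 0.001, -1.0]]
force: [0.6, -0.3, 1.0]
width: 0.04
```

```bash
python3 -c "from m import *; meas()"
```

```text
cap centre clamp mm [  1.9 -35.6] median [ -0.1 -34.8] 1429
tab 205 rad max 45.6 angle from clamp +x deg -0.2
knob [  7.  173.4] 13.0 rad 58.8 ang from +y, cw deg 6.8
jaw-top y hist [(-27, 6), (-24, 7), (-21, 9), (-18, 21), (-15, 27), (-12, 67), (-9, 9), (27, 41), (30, 117), (33, 122), (36, 133), (51, 55), (54, 119), (57, 126), (60, 124), (63, 126)]
stop knob [   6.8 -113.4   76. ] [   6.8 -113.4   76. ]
[0.5855 0.1659 0.2692] [[-0.521, 0.853], [0.853, 0.521]] j [ 31.9  25.6 -66.7  86.   23.5  83.8  86.2] 10.2
```

The V's inner faces put the seat at about clamp y -55, so contact should come at θ≈8.3 and a firm grip at θ≈9.2–9.4. I'll finish the tool turn, then descend astride the knob.

Request:
servo_tool(plan=[[4,0,0,0,-8.5],[4,0,0,0,-8.5],[4,0,0,0,-8.5],[4,0,0,0,-8.5],[4,0,0,0,-8.5]])

```text
time_s: 10.75
ee_pos: [0.5854, 0.1658, 0.2691]
tool_rot: [[-0.96, 0.28, -0.0], [0.28, 0.96, 0.001], [0.001, 0.001, -1.0]]
force: [0.3, -0.2, -0.0]
width: 0.0399
```

```bash
python3 -c "
from h import *;s=sense();print(np.round(s['joint_positions'],1),np.round(s['ee_pos'],4),np.round(s['tool_rot'],3)[:,0])"
```

```text
[ 35.5  30.2 -74.6  85.9  29.   85.9 124.7] [0.5854 0.1658 0.2691] [-0.96   0.28   0.001]
```

Request:
servo_tool(plan=[[4,0,0,4,0],[4,0,0,4,0],[4,0,0,3,0],[4,0,0,1.5,0],[4,0,0,0.8,0]])

```text
time_s: 11.25
ee_pos: [0.5848, 0.1656, 0.135]
tool_rot: [[-0.959, 0.284, -0.002], [0.284, 0.959, 0.0], [0.002, -0.0, -1.0]]
force: [-0.2, -0.3, 0.5]
width: 0.0403
```

Request:
servo_tool(plan=[[4,0,0,0,0],[4,0,0,0,0]])

```text
time_s: 11.45
ee_pos: [0.5857, 0.1665, 0.1377]
tool_rot: [[-0.959, 0.283, 0.002], [0.283, 0.959, 0.001], [-0.002, 0.001, -1.0]]
force: [0.3, 0.2, -0.3]
width: 0.0398
```

Request:
servo_tool(plan=[[4,-0.65,0.03,0,0],[4,-0.835,-0.058,0,8],[4,-0.835,-0.058,0,8],[4,-0.835,-0.058,0,8],[4,-0.835,-0.058,0,8]])

```text
time_s: 11.95
ee_pos: [0.618, 0.1489, 0.1375]
tool_rot: [[-0.661, 0.75, -0.002], [0.75, 0.661, 0.002], [0.003, 0.0, -1.0]]
force: [-5.1, 3.1, 2.3]
width: 0.04
```

```bash
cat > k.py <<'E'
from m import *
s=sense();d=s["ee_pos"][:2]-A;X=np.array(s["tool_rot"])[:2,0];ph=np.degrees(np.arctan2(d[1],d[0]));al=np.degrees(np.arctan2(X[1],X[0]))
t=np.array([np.sin(np.radians(ph)),-np.cos(np.radians(ph))]);F=np.array(s["force"])
print("R",(np.hypot(*d)*1000).round(1),"phi",ph.round(1),"alpha-phi",((al-ph)%360).round(1),"z",s["ee_pos"][2].round(4),"Ftan",(F[:2]@t).round(1),"F",F.round(1),"j",np.round(s["joint_positions"],0),"w",s["width"],s["time_s"])
E
python3 k.py
```

```text
R 60.1 phi 44.2 alpha-phi 87.2 z 0.1375 Ftan -5.8 F [-5.1  3.1  2.3] j [ 29.  34. -61.  91.  31.  73.  94.] w 0.04000925692432825 11.95
```

The crank is turning and the push is 5.8 N, as expected for free running. I'll continue.

Request:
servo_tool(plan=[[4,-0.835,-0.058,0,8],[4,-0.835,-0.058,0,8],[4,-0.835,-0.058,0,8],[4,-0.835,-0.058,0,8],[4,-0.835,-0.058,0,8]])

```text
time_s: 12.45
ee_pos: [0.6347, 0.1127, 0.1376]
tool_rot: [[-0.025, 1.0, 0.002], [1.0, 0.025, 0.006], [0.006, 0.002, -1.0]]
force: [-0.0, 7.3, -3.2]
width: 0.0402
```

Request:
servo_tool(plan=[[4,-0.835,-0.058,0,8],[4,-0.835,-0.058,0,8],[4,-0.835,-0.058,0,8],[4,-0.835,-0.058,0,8],[4,-0.835,-0.058,0,8]])

```text
time_s: 12.95
ee_pos: [0.6245, 0.0719, 0.1379]
tool_rot: [[0.624, 0.781, 0.008], [0.781, -0.624, 0.004], [0.008, 0.004, -1.0]]
force: [7.7, 4.9, -6.0]
width: 0.04
```

```bash
python3 k.py
```

```text
R 60.6 phi -35.3 alpha-phi 86.7 z 0.1379 Ftan -8.5 F [ 7.7  4.9 -6. ] j [ 27.  26. -45.  93.  20.  68.  28.] w 0.0400429313816156 12.95
```

Request:
servo_tool(plan=[[4,-0.835,-0.058,0,8],[4,-0.835,-0.058,0,8],[4,-0.835,-0.058,0,8],[4,-0.835,-0.058,0,8],[4,-0.835,-0.058,0,8]])

```text
time_s: 13.45
ee_pos: [0.5899, 0.0474, 0.1379]
tool_rot: [[0.981, 0.195, 0.009], [0.195, -0.981, 0.0], [0.008, 0.001, -1.0]]
force: [7.6, -0.7, -5.8]
width: 0.0399
```

Request:
servo_tool(plan=[[4,-0.835,-0.058,0,8],[4,-0.835,-0.058,0,8],[4,-0.835,-0.058,0,8],[4,-0.835,-0.058,0,8],[4,-0.835,-0.058,0,8]])

```text
time_s: 13.95
ee_pos: [0.5487, 0.0514, 0.1379]
tool_rot: [[0.876, -0.482, 0.007], [-0.482, -0.876, -0.003], [0.007, -0.001, -1.0]]
force: [5.8, -5.1, -3.7]
width: 0.04
```

```bash
python3 k.py
```

```text
R 61.5 phi -115.3 alpha-phi 86.5 z 0.1379 Ftan -7.5 F [ 5.8 -5.1 -3.7] j [ 22.  14. -34. 104.   9.  64. -44.] w 0.039988499323653955 13.95
```

Request:
servo_tool(plan=[[4,-0.835,-0.07,0,8],[4,-0.835,-0.07,0,8],[4,-0.835,-0.07,0,8],[4,-0.835,-0.07,0,8],[4,-0.835,-0.07,0,8]])

```text
time_s: 14.45
ee_pos: [0.5201, 0.0805, 0.1377]
tool_rot: [[0.36, -0.933, 0.002], [-0.933, -0.36, -0.007], [0.007, 0.0, -1.0]]
force: [-0.6, -9.0, 3.5]
width: 0.0402
```

Request:
servo_tool(plan=[[4,-0.835,-0.07,0,8],[4,-0.835,-0.07,0,8],[4,-0.835,-0.07,0,8],[4,-0.835,-0.07,0,8],[4,-0.835,-0.07,0,8]])

```text
time_s: 14.95
ee_pos: [0.5173, 0.1233, 0.1372]
tool_rot: [[-0.322, -0.947, -0.003], [-0.947, 0.322, -0.005], [0.006, 0.001, -1.0]]
force: [-5.6, -6.7, 4.4]
width: 0.0398
```

```bash
python3 k.py
```

```text
R 59.9 phi 164.2 alpha-phi 87.0 z 0.1372 Ftan -8.0 F [-5.6 -6.7  4.4] j [  10.   11.  -29.  107.    6.   64. -130.] w 0.039777115606650607 14.95
```

The crank has advanced about 4.7 rad (θ≈5.1), just before jar contact, and joint 7 is nearing its limit. I'll back off, rise, turn the tool half round and check the view.

Request:
servo_tool(plan=[[4,0.6,0,0,0],[4,0,0,-3,0],[4,0,0,-5,0],[4,0,0,-5,0],[4,0,0,0,-8.5]])

```text
time_s: 15.45
ee_pos: [0.5206, 0.1219, 0.2751]
tool_rot: [[-0.165, -0.986, 0.015], [-0.986, 0.165, 0.002], [-0.005, -0.015, -1.0]]
force: [0.5, 0.9, -0.5]
width: 0.0398
```

Request:
servo_tool(plan=[[4,0,0,0,-8.5],[4,0,0,0,-8.5],[4,0,0,0,-8.5],[4,0,0,0,-8.5],[4,0,0,0,-8.5]])

```text
time_s: 15.95
ee_pos: [0.517, 0.1205, 0.2673]
tool_rot: [[0.547, -0.837, 0.002], [-0.837, -0.547, 0.0], [0.001, -0.002, -1.0]]
force: [-0.6, 0.2, -0.9]
width: 0.0402
```

Request:
servo_tool(plan=[[4,0,0,0,-8.5],[4,0,0,0,-8.5],[4,0,0,0,-8.5],[4,0,0,0,-8.5],[4,0,0,0,-8.5]])

```text
time_s: 16.45
ee_pos: [0.517, 0.1205, 0.2673]
tool_rot: [[0.969, -0.248, 0.002], [-0.248, -0.969, 0.0], [0.002, -0.001, -1.0]]
force: [0.1, -0.1, 0.2]
width: 0.04
```

Request:
servo_tool(plan=[[4,0,0,0,-8.5],[4,0,0,0,-8.5],[4,0,0,0,-8.5],[4,0,0,0,-8.5],[4,0,0,0,-8.5]])

```text
time_s: 16.95
ee_pos: [0.517, 0.1206, 0.2673]
tool_rot: [[0.882, 0.472, 0.002], [0.472, -0.882, 0.0], [0.002, 0.001, -1.0]]
force: [-0.7, 0.5, -0.2]
width: 0.0398
```

Request:
servo_tool(plan=[[4,0,0,0,-8.5],[4,0,0,0,-8.5],[4,0,0,0,-8.5],[4,0,0,0,-8.5],[4,0,0,0,-8.5]])

```text
time_s: 17.45
ee_pos: [0.517, 0.1205, 0.2673]
tool_rot: [[0.331, 0.944, 0.002], [0.944, -0.331, 0.0], [0.001, 0.002, -1.0]]
force: [0.0, -0.2, -0.4]
width: 0.0403
```

```bash
python3 k.py; python3 -c "from m import *; meas('pics/w3.png')"
```

```text
R 59.5 phi 166.8 alpha-phi 263.8 z 0.2673 Ftan -0.2 F [ 0.  -0.2 -0.4] j [ 20.   5. -38.  97.   3.  78.  52.] w 0.040278182142312616 17.45
cap centre clamp mm [  1.3 -35.7] median [-12.8 -34.9] 387
knob [-59.3 125. ] 13.2 rad 60.1 ang from +y, cw deg -80.4
jaw-top y hist [(-27, 6), (-24, 13), (-21, 11), (-18, 19), (-15, 26), (-12, 63), (-6, 36), (-3, 84), (0, 89), (3, 91), (18, 26), (21, 56), (24, 49), (27, 47), (30, 70), (33, 11)]
[0.517  0.1205 0.2673] [[0.331, 0.944], [0.944, -0.331]] j [ 19.6   5.5 -37.7  97.4   3.4  78.1  52. ] 17.45
```

View pics/w3.png

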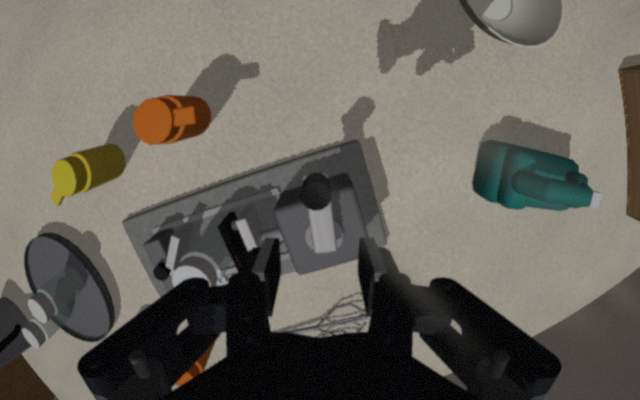

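The view shows the knob at (317, 190) and the jaw moved up close to the jar, which hasn't moved (clamp y about -36). The knob has advanced 272°, so θ≈5.1. I'll descend astride the knob again and go on.

Request:
servo_tool(plan=[[4,0,0,4,0],[4,0,0,4,0],[4,0,0,3,0],[4,0,0,1.5,0],[4,0,0,0.6,0]])

```text
time_s: 18.0
ee_pos: [0.5161, 0.1203, 0.1345]
tool_rot: [[0.34, 0.94, -0.001], [0.94, -0.34, 0.0], [-0.0, -0.001, -1.0]]
force: [1.8, 0.4, -0.3]
width: 0.0399
```

Request:
servo_tool(plan=[[4,0,0,0,0],[4,0.64,-0.03,0,0],[4,0.835,0.058,0,8],[4,0.835,0.058,0,8],[4,0.835,0.058,0,8]])

```text
time_s: 18.5
ee_pos: [0.5317, 0.1461, 0.1366]
tool_rot: [[0.698, 0.716, -0.0], [0.716, -0.698, -0.004], [-0.003, 0.002, -1.0]]
force: [-3.0, -5.1, 2.9]
width: 0.04
```

```bash
python3 k.py
```

```text
R 58.3 phi 137.9 alpha-phi 267.8 z 0.1366 Ftan -5.8 F [-3.  -5.1  2.9] j [ 13.  14. -35. 104.   9.  65.  20.] w 0.03995386013687509 18.5
```

Request:
servo_tool(plan=[[4,0.835,0.058,0,8],[4,0.835,0.058,0,8],[4,0.835,0.058,0,8],[4,0.835,0.058,0,8],[4,0.835,0.058,0,8]])

```text
time_s: 19.0
ee_pos: [0.568, 0.1649, 0.1366]
tool_rot: [[0.995, 0.1, -0.002], [0.1, -0.995, -0.003], [-0.002, 0.003, -1.0]]
force: [-4.8, -4.1, 2.6]
width: 0.0399
```

```bash
python3 k.py
```

```text
R 58.3 phi 96.9 alpha-phi 268.9 z 0.1366 Ftan -5.2 F [-4.8 -4.1  2.6] j [  5.  18. -29.  99.  10.  66. -20.] w 0.03990582291164025 19.0
```

Request:
servo_tool(plan=[[4,0.835,0.058,0,8],[4,0.835,0.058,0,8],[4,0.835,0.058,0,8],[4,0.835,0.058,0,8],[4,0.835,0.058,0,8]])

```text
time_s: 19.5
ee_pos: [0.6067, 0.157, 0.1362]
tool_rot: [[0.828, -0.561, -0.004], [-0.561, -0.828, -0.0], [-0.003, 0.002, -1.0]]
force: [-6.0, -0.3, 1.5]
width: 0.0406
```

```bash
python3 k.py
```

```text
R 59.2 phi 57.6 alpha-phi 268.3 z 0.1362 Ftan -4.9 F [-6.  -0.3  1.5] j [  1.  22. -22.  94.   8.  67. -57.] w 0.040576115531164664 19.5
```

Now θ≈6.9 and the jaw is sliding the jar along. I'll continue in shorter bursts and watch the force.

Request:
servo_tool(plan=[[4,0.835,0.058,0,8],[4,0.835,0.058,0,8],[4,0.835,0.058,0,8],[4,0.835,0.058,0,8],[4,0.835,0.058,0,8]])

```text
time_s: 20.0
ee_pos: [0.6312, 0.1265, 0.1362]
tool_rot: [[0.275, -0.961, -0.002], [-0.961, -0.275, 0.004], [-0.004, 0.001, -1.0]]
force: [-5.5, 3.9, -1.0]
width: 0.0404
```

```bash
python3 k.py
```

```text
R 59.5 phi 19.2 alpha-phi 266.8 z 0.1362 Ftan -5.5 F [-5.5  3.9 -1. ] j [ -2.  23. -14.  91.   6.  67. -92.] w 0.04039433625649427 20.0
```

Request:
servo_tool(plan=[[4,0.835,0.058,0,8],[4,0.835,0.058,0,8],[4,0.835,0.058,0,8]])

```text
time_s: 20.3
ee_pos: [0.6343, 0.1028, 0.1362]
tool_rot: [[-0.139, -0.99, 0.001], [-0.99, 0.139, 0.005], [-0.006, -0.0, -1.0]]
force: [0.5, 6.4, -5.3]
width: 0.0399
```

```bash
python3 k.py
```

```text
R 59.5 phi -4.0 alpha-phi 266.0 z 0.1362 Ftan -6.4 F [ 0.5  6.4 -5.3] j [  -3.   22.  -10.   92.    4.   66. -112.] w 0.03993435408842164 20.3
```

θ≈8.0, still running free. Before the final squeeze I'll regrasp and check with the camera.

Request:
servo_tool(plan=[[4,-0.6,0,0,0],[4,0,0,-3,0],[4,0,0,-5,0],[4,0,0,-5,0],[4,0,0,0,-8.5]])

```text
time_s: 20.8
ee_pos: [0.6393, 0.1057, 0.2763]
tool_rot: [[0.017, -1.0, 0.017], [-1.0, -0.017, 0.003], [-0.002, -0.017, -1.0]]
force: [0.9, 0.3, 0.8]
width: 0.0396
```

Request:
servo_tool(plan=[[4,0,0,0,-8.5],[4,0,0,0,-8.5],[4,0,0,0,-8.5],[4,0,0,0,-8.5],[4,0,0,0,-8.5]])

```text
time_s: 21.3
ee_pos: [0.6357, 0.1047, 0.267]
tool_rot: [[0.69, -0.723, 0.003], [-0.723, -0.69, 0.0], [0.002, -0.002, -1.0]]
force: [-0.9, -0.7, -0.3]
width: 0.0401
```

Request:
servo_tool(plan=[[4,0,0,0,-8.5],[4,0,0,0,-8.5],[4,0,0,0,-8.5],[4,0,0,0,0],[4,0,0,0,0]])

```text
time_s: 21.8
ee_pos: [0.6354, 0.1044, 0.2663]
tool_rot: [[0.931, -0.366, 0.002], [-0.366, -0.931, 0.0], [0.001, -0.001, -1.0]]
force: [-0.0, 0.1, -0.6]
width: 0.0398
```

```bash
python3 k.py; python3 -c "from m import *; meas('pics/w4.png')"
```

```text
R 60.5 phi -2.5 alpha-phi 341.0 z 0.2663 Ftan -0.1 F [-0.   0.1 -0.6] j [  4.  18. -20.  82.   6.  81. -38.] w 0.03976546454599727 21.8
cap centre clamp mm [ 13.2 -38.1] median [  6.8 -37.2] 235
tab 45 rad max 36.8 angle from clamp +x deg -20.8
knob [ 60.5 118.5] 13.1 rad 60.6 ang from +y, cw deg 86.7
jaw-top y hist [(-42, 9), (-39, 10), (-36, 17), (-33, 22), (-30, 32), (-27, 72), (-24, 70), (-21, 77), (-18, 114), (-15, 19), (-3, 22), (0, 82), (3, 88), (6, 85), (9, 108), (12, 69)]
[0.6354 0.1044 0.2663] [[0.931, -0.366], [-0.366, -0.931]] j [  3.9  18.3 -20.   82.1   6.3  80.6 -37.6] 21.8
```

View pics/w4.png

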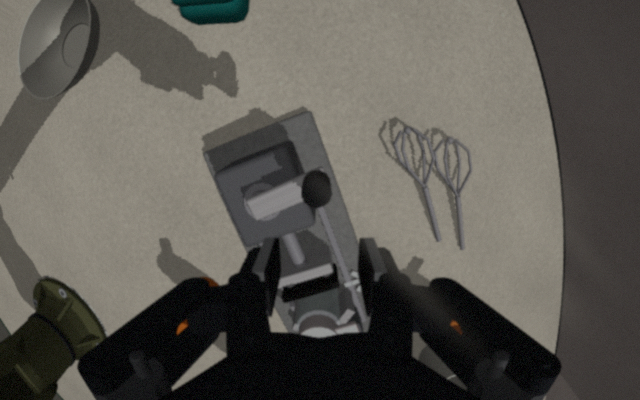

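The view shows the knob at (317, 188) and the jaw up against the jar, but the jar is half hidden by the gripper. I'll check the tab with the fixed cameras.

Run:
```python
from h import *
t=read_camera("top")["frame"][160:230,240:370]; s=read_camera("scene")["frame"][155:260,260:405]
a=cv2.resize(t,(650,350),interpolation=cv2.INTER_CUBIC); b=cv2.resize(s,(0,0),fx=2.3,fy=2.3,interpolation=cv2.INTER_CUBIC)
o=np.zeros((350+b.shape[0],650,3),np.uint8); o[:350]=a; o[350:,:b.shape[1]]=b; cv2.imwrite("pics/f1.png",o)
```

```text
(no output)
```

View pics/f1.png

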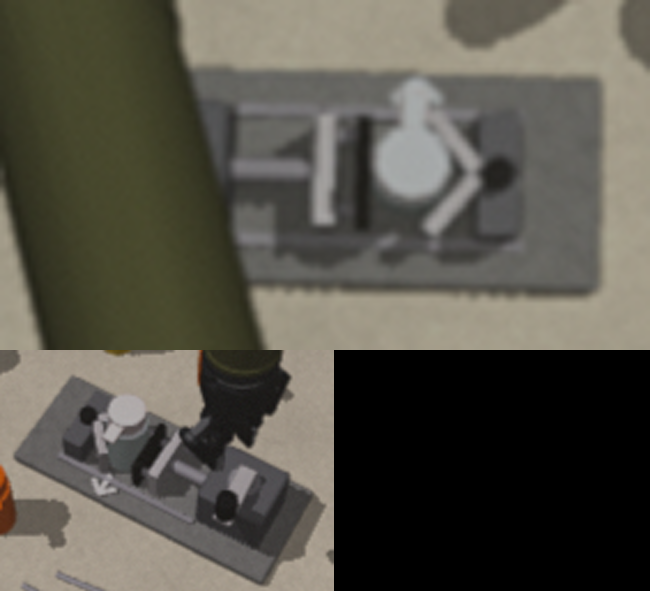

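Run:
```python
from m import *
c=read_camera("top"); w=world(c); f=c["frame"].astype(int)
cl=(w[...,:2]-C)@R*1000; x,y=cl[...,0],cl[...,1]; z=w[...,2]*1000; g=f.min(-1)
m=(z>112)&(z<134)&(abs(x)<75)&(y<0)&(y>-100)&(g>90)
p=np.stack([x[m],y[m]],1)
for it in range(1):
    lo=np.percentile(p[:,0],1)
    ctr=np.array([lo+24, (np.percentile(p[p[:,0]<lo+30,1],1)+np.percentile(p[p[:,0]<lo+30,1],99))/2])
    r=np.hypot(*(p-ctr).T); t=p[r>29]; d=t.mean(0)-ctr
    print(len(p),ctr,len(t),r.max(),np.degrees(np.arctan2(d[1],d[0])))
```

```text
218 [  1.53722869 -52.74826745] 30 45.06898898247492 -1.7947944123423991
```

Request:
servo_tool(plan=[[4,-0.17,-0.44,0,0],[4,0,0,0,-8.5],[4,0,0,0,-8.5],[4,0,0,0,-8.5],[4,0,0,0,-8.5]])

```text
time_s: 22.5
ee_pos: [0.635, 0.1092, 0.2653]
tool_rot: [[0.975, 0.224, 0.0], [0.224, -0.975, 0.0], [0.0, -0.0, -1.0]]
force: [-0.4, 0.5, -0.9]
width: 0.04
```

Request:
servo_tool(plan=[[4,0,0,0,-8.5],[4,0,0,0,-8.5],[4,0,0,0,-8.5],[4,0,0,0,-8.5],[4,0,0,0,-8.5]])

```text
time_s: 23.0
ee_pos: [0.6349, 0.1091, 0.2653]
tool_rot: [[0.567, 0.824, -0.0], [0.824, -0.567, 0.0], [0.0, -0.0, -1.0]]
force: [0.6, -0.2, -0.6]
width: 0.0404
```

Request:
servo_tool(plan=[[4,0,0,0,-8.5],[4,0,0,0,-8.5],[4,0,0,0,-8.5],[4,0,0,0,-8.5],[4,0,0,0,0]])

```text
time_s: 23.5
ee_pos: [0.635, 0.109, 0.2652]
tool_rot: [[0.015, 1.0, -0.0], [1.0, -0.015, 0.0], [0.0, -0.0, -1.0]]
force: [1.3, 0.2, -0.0]
width: 0.0402
```

```bash
python3 k.py; python3 -c "from m import *; meas()"
```

```text
R 60.0 phi 1.9 alpha-phi 87.2 z 0.2652 Ftan -0.2 F [ 1.3  0.2 -0. ] j [ 15.  21. -36.  82.  12.  81.  69.] w 0.04017000977152584 23.5
cap centre clamp mm [  1.8 -52. ] median [  0.2 -50.7] 1496
tab 227 rad max 45.4 angle from clamp +x deg 0.4
knob [ 59.5 118.3] 13.1 rad 59.6 ang from +y, cw deg 86.9
jaw-top y hist [(-42, 10), (-39, 8), (-36, 17), (-33, 25), (-30, 32), (-27, 84), (-24, 97), (-21, 110), (-18, 153), (-15, 13), (-3, 29), (0, 113), (3, 124), (6, 115), (9, 135), (12, 76)]
[0.635  0.109  0.2652] [[0.015, 1.0], [1.0, -0.015]] j [ 15.2  20.8 -35.6  81.6  12.1  81.4  68.7] 23.5
```

The tab reads +0.4°, with the jar at y -52 and about 3 mm to go to the V. I'll descend and do the final squeeze in stages.

Request:
servo_tool(plan=[[4,0,0,4,0],[4,0,0,4,0],[4,0,0,3,0],[4,0,0,1.3,0],[4,0,0,0.6,0]])

```text
time_s: 24.05
ee_pos: [0.6345, 0.1086, 0.1351]
tool_rot: [[0.017, 1.0, -0.002], [1.0, -0.017, -0.0], [-0.0, -0.002, -1.0]]
force: [-0.0, 0.3, -0.1]
width: 0.0397
```

Request:
servo_tool(plan=[[4,0,0,0,0],[4,-0.835,-0.058,0,8],[4,-0.835,-0.058,0,8],[4,-0.835,-0.058,0,8],[4,-0.835,-0.058,0,8]])

```text
time_s: 24.55
ee_pos: [0.6284, 0.0805, 0.1388]
tool_rot: [[0.547, 0.837, 0.008], [0.837, -0.547, 0.005], [0.009, 0.004, -1.0]]
force: [7.1, 6.0, -5.9]
width: 0.0402
```

```bash
python3 k.py
```

```text
R 59.6 phi -26.4 alpha-phi 83.2 z 0.1388 Ftan -8.5 F [ 7.1  6.  -5.9] j [ 13.  23. -29.  93.  11.  67.  39.] w 0.04024161447503297 24.55
```

Request:
servo_tool(plan=[[4,-0.835,-0.058,0,8],[4,-0.835,-0.058,0,8]])

```text
time_s: 24.75
ee_pos: [0.6187, 0.0666, 0.1392]
tool_rot: [[0.757, 0.653, 0.011], [0.653, -0.757, 0.004], [0.011, 0.005, -1.0]]
force: [8.8, 3.4, -6.7]
width: 0.0398
```

```bash
python3 k.py
```

```text
R 59.5 phi -42.7 alpha-phi 83.5 z 0.1392 Ftan -8.5 F [ 8.8  3.4 -6.7] j [ 13.  21. -26.  95.  10.  66.  25.] w 0.039799385072814296 24.75
```

Request:
servo_tool(plan=[[4,-0.835,-0.058,0,8],[4,-0.835,-0.058,0,8]])

```text
time_s: 24.95
ee_pos: [0.6056, 0.0558, 0.1394]
tool_rot: [[0.908, 0.418, 0.013], [0.418, -0.908, 0.002], [0.013, 0.004, -1.0]]
force: [10.5, 0.5, -6.1]
width: 0.04
```

```bash
python3 k.py
```

```text
R 59.7 phi -59.1 alpha-phi 83.8 z 0.1394 Ftan -9.3 F [10.5  0.5 -6.1] j [ 12.  19. -23.  97.   8.  65.  11.] w 0.04000176946872011 24.95
```

Request:
servo_tool(plan=[[4,-0.835,-0.058,0,8]])

```text
time_s: 25.05
ee_pos: [0.5981, 0.0518, 0.1394]
tool_rot: [[0.958, 0.287, 0.014], [0.287, -0.958, 0.001], [0.013, 0.003, -1.0]]
force: [11.4, -1.2, -7.5]
width: 0.0398
```

```bash
python3 k.py
```

```text
R 59.8 phi -67.3 alpha-phi 84.0 z 0.1394 Ftan -10.1 F [11.4 -1.2 -7.5] j [ 11.  18. -22.  98.   7.  65.   4.] w 0.03979620021246486 25.05
```

Request:
servo_tool(plan=[[4,-0.835,-0.058,0,8]])

```text
time_s: 25.15
ee_pos: [0.5901, 0.0489, 0.1394]
tool_rot: [[0.989, 0.15, 0.014], [0.15, -0.989, -0.001], [0.014, 0.003, -1.0]]
force: [12.8, -3.1, -8.1]
width: 0.0398
```

```bash
python3 k.py
```

```text
R 60.0 phi -75.4 alpha-phi 84.1 z 0.1394 Ftan -11.6 F [12.8 -3.1 -8.1] j [ 11.  17. -21.  99.   7.  65.  -4.] w 0.03979726913478861 25.15
```

The push is now 11.6 N, against a free-running reading of about 7.2 N in this sector, which means roughly 35–48 N on the pad. By geometry it comes to about 27 N. Both are inside 14–60 N, so I'll stop, back off and rise for a check.

Request:
servo_tool(plan=[[4,0.4,0,0,0],[4,0.3,0,0,0],[4,0,0,-3,0],[4,0,0,-5,0],[4,0,0,-5,0]])

```text
time_s: 25.65
ee_pos: [0.5911, 0.0523, 0.2681]
tool_rot: [[0.987, 0.161, -0.001], [0.161, -0.987, 0.001], [-0.001, -0.001, -1.0]]
force: [1.0, 0.1, 0.3]
width: 0.04
```

Request:
servo_tool(plan=[[4,0,5,0,-8],[4,0,0,0,0],[4,0,0,0,0]])

```text
time_s: 25.95
ee_pos: [0.5998, 0.0017, 0.2672]
tool_rot: [[0.957, 0.29, 0.001], [0.29, -0.957, 0.0], [0.001, 0.0, -1.0]]
force: [0.5, 1.1, -0.2]
width: 0.04
```

```bash
python3 k.py; python3 -c "from m import *; meas()"
python3 - <<'E'
from m import *
c=read_camera("top"); w=world(c); f=c["frame"].astype(int)
cl=(w[...,:2]-C)@R*1000; x,y=cl[...,0],cl[...,1]; z=w[...,2]*1000; g=f.min(-1)
m=(z>112)&(z<134)&(abs(x)<75)&(y<0)&(y>-100)&(g>90)
p=np.stack([x[m],y[m]],1); lo=np.percentile(p[:,0],1); q=p[p[:,0]<lo+30,1]
ctr=np.array([lo+24,(np.percentile(q,1)+np.percentile(q,99))/2]); r=np.hypot(*(p-ctr).T); t=p[r>29]; d=t.mean(0)-ctr
print("top:",ctr.round(1),len(t),"tab",np.degrees(np.arctan2(d[1],d[0])).round(1))
a=cv2.resize(c["frame"][160:230,240:370],(650,350),interpolation=cv2.INTER_CUBIC); s=read_camera("scene")["frame"][155:230,260:405]
b=cv2.resize(s,(483,250),interpolation=cv2.INTER_CUBIC); o=np.zeros((600,650,3),np.uint8); o[:350]=a; o[350:,:483]=b; cv2.imwrite("pics/f2.png",o)
E
```

```text
R 108.2 phi -76.7 alpha-phi 93.6 z 0.2672 Ftan -0.7 F [ 0.5  1.1 -0.2] j [ 15.  13. -21.  89.   5.  79.  11.] w 0.03998714323723618 25.95
cap centre clamp mm [  1.9 -49.9] median [ -1.4 -46.9] 978
tab 266 rad max 46.0 angle from clamp +x deg -8.9
knob [23.  58.5] 13.1 rad 61.0 ang from +y, cw deg 157.9
jaw-top y hist [(-42, 8), (-39, 12), (-36, 19), (-33, 28), (-30, 78), (-27, 110), (-24, 124), (-21, 133), (-18, 6), (-12, 24), (-9, 128), (-6, 121), (-3, 126), (0, 135), (3, 70)]
[0.5998 0.0017 0.2672] [[0.957, 0.29], [0.29, -0.957]] j [ 14.8  12.9 -20.6  88.5   4.6  79.3  10.7] 25.95
top: [  1.6 -63.9] 31 tab 11.6
```

View pics/f2.png

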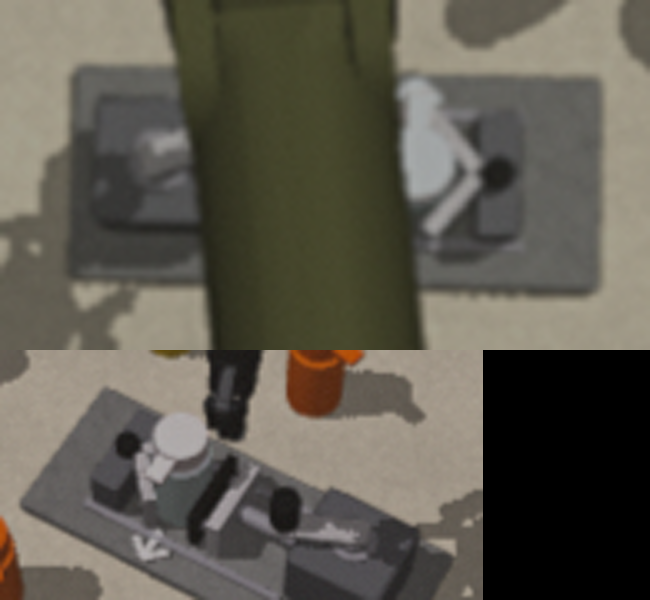

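The arm hides part of the jar in both views, and the jaw edges suggest the pad is pushed in only 4–6 mm. I'll go back to the clear viewpoint used before and measure properly.

Request:
servo_tool(plan=[[6,-3.4,1.3,0,0],[6,-3.4,1.3,0,8.5],[6,0,0,0,8.5],[6,0,0,0,8.5],[6,0,0,0,8.5]])

```text
time_s: 26.6
ee_pos: [0.5416, -0.0405, 0.2663]
tool_rot: [[0.955, -0.297, -0.0], [-0.297, -0.955, 0.0], [-0.0, -0.0, -1.0]]
force: [0.1, -0.2, -0.4]
width: 0.0603
```

Request:
servo_tool(plan=[[6,0,0,0,8.5],[6,0,0,0,8.5],[6,0,0,0,8.5],[6,0,0,0,8.5],[6,0,0,0,8.5]])

```text
time_s: 27.1
ee_pos: [0.5417, -0.0402, 0.2661]
tool_rot: [[0.504, -0.864, -0.001], [-0.864, -0.504, 0.0], [-0.001, 0.0, -1.0]]
force: [-1.2, -0.6, 1.0]
width: 0.0598
```

Request:
servo_tool(plan=[[6,0,0,0,8.5],[6,0,0,0,8.5],[6,0,0,0,6],[6,0,0,0,0],[6,0,0,0,0]])

```text
time_s: 27.6
ee_pos: [0.5418, -0.0408, 0.2662]
tool_rot: [[0.135, -0.991, -0.0], [-0.991, -0.135, 0.0], [-0.0, 0.0, -1.0]]
force: [0.2, -0.0, 0.0]
width: 0.06
```

```bash
python3 -c "
from m import *; meas('pics/w5.png')
d=np.load('wl.npz');w=d['w'];cl=(w[...,:2]-C)@R*1000;x,y=cl[...,0],cl[...,1];z=w[...,2]*1000
for a in (-34,-30,30,34):
    m=(abs(x-a)<2)&(z>66)&(z<75)&(y<30)&(y>-45); q=np.sort(y[m]); g=np.where(np.diff(q)>5)[0]; print(a,q[0].round(1),q[-1].round(1),[(q[i].round(1),q[i+1].round(1)) for i in g])
"
```

```text
cap centre clamp mm [  1.9 -55.4] median [  0.8 -55.1] 2228
tab 386 rad max 46.0 angle from clamp +x deg -0.7
knob [23.1 58. ] 13.1 rad 61.5 ang from +y, cw deg 158.0
jaw-top y hist [(-30, 78), (-27, 130), (-24, 136), (-21, 115), (-12, 63), (-9, 135), (-6, 134), (-3, 135), (0, 132), (3, 29)]
stop knob [   5.  -113.6   76.2] [   8.  -110.4   76.9]
[ 0.5418 -0.0408  0.2662] [[0.135, -0.991], [-0.991, -0.135]] j [ 14.8   5.6 -14.2  96.5   1.4  78.1 -81.9] 27.6
-34 -29.1 3.6 [(np.float64(-19.1), np.float64(-10.8))]
-30 -28.8 4.0 [(np.float64(-18.7), np.float64(-10.3))]
30 -28.5 3.3 [(np.float64(-19.6), np.float64(-9.6))]
34 -28.3 3.9 [(np.float64(-18.9), np.float64(-10.6))]
```

View pics/w5.png

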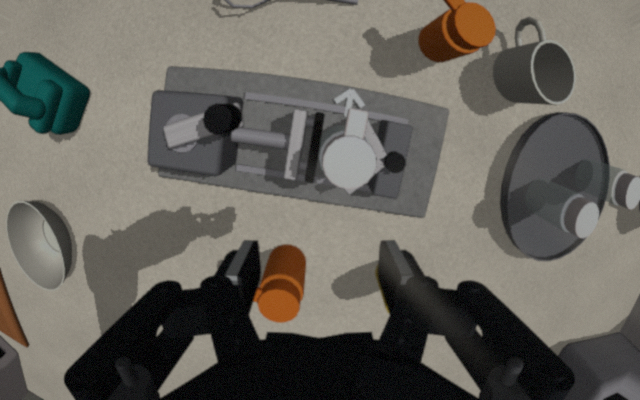

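The clear view shows the jar seated at clamp y -55, upright, with its tab at (355, 122) pointing along the arrow (-0.7°). The pad-to-carriage distance has shrunk from 31.0 to 25.3 mm, so the pad is pushed in about 5.7 mm (about 23 N). By the push force it is nearer 37 N. Both are well inside 14–60 N, and the robot touches nothing, so I'm handing in.

```bash
python3 -c "
from h import *
print(hand_in())"
```

```text
the job is handed in; nothing more can be done
None
```

I turned the jar so its tab faces the front and clamped it firmly against the back stop. I handed the job in at about 28 s of the 72 s allowed.

**What I did:** I gripped the cap and turned the jar about 59° clockwise. My first grip sat on the glass shoulder, so I regripped 6 mm higher. Then I cranked the handle clockwise about 8.9 rad with the fingers loosely astride the knob, regrasping twice.

**Last checks, from the clear wrist view:**
- **Tab:** it points -0.7° from the clamp's front.
- **Jar:** its axis is at clamp (about 1, -55) mm, which matches the seat I measured from the V. It is standing on the base.
- **Crank:** it ended at about 9.2 rad.
- **Grip:** the pad is pushed in about 5.7 mm, or roughly 23 N.
- **Surroundings:** nothing else in the views looked moved, and the robot was clear of everything.

**Where the checks disagreed:**
- The push on the knob ended at 11.6 N, which suggests 37–48 N on the pad rather than 23 N. I trust the lower figure more, because free-running readings in that sector were already 1–2.5 N high. Either value lies within 14–60 N.
- The view taken just after backing off gave tab angles of -9° and +12°. The arm and fingers were hiding the jar then, and the clear view replaced those readings.

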